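# Set the wide gauge between the rollers of the dough roller

## Robot

A 6-joint arm with a two-finger parallel gripper is mounted at the origin on a cart in front of the work surface, level with it; the furniture and walls round the work are solid. World frame = base frame: x ahead of the robot, y to its left, z up, the work surface at z = 0. Lengths are in m, angles in rad, forces in N, time in s.
With the tool pointing down it reaches from about 0.325 to 0.9 m from the base axis. Payload 6.1 kg.
Tool frame: the origin (TCP) lies midway between the tips of the shut fingers; the grasp point (between the pads) lies 19 mm behind it; z points along the fingers, y is the line along which they close (so a half turn about z gives the same grasp; the last joint's range is limited). The gripper opens to 87 mm and grips with 3 to 60 N. Pads are 19 mm wide; open, the fingers measure 117 mm over their backs; the gripper's body (75 mm by 190 mm) begins 51 mm behind the grasp point.
Start: joints at [-1.244, 0.22, 1.526, -0, 1.395, -0.126], TCP at [0.273, -0.562, 0.223] pointing down, gripper open.
Joint ranges: [-2.98, 2.98], [-0.91, 2.08], [0.09, 2.57], [-1.24, 4.39], [0.2, 2.65], [-2.68, 2.68]. Speed limits (rad/s): [2.57, 2.57, 3.01, 3.14, 3.14, 3.14].

## Interface

Orientations are given as a 3x3 rotation matrix whose columns are the frame's x, y, z axes.
In Python, from station import env, cams gives the robot as it stands. The module is installed in compiled form; this text tells all that it offers.
- The arm moves only by the tool move_arm, never from a script. Its argument "deltas" is a list that holds one entry, the list of rows, each a list of 6 numbers: the shift along the world's x, y, z in m, then the turn, a rotation vector about the world's x, y, z in rad. A call has 1 to 10 rows; each row shifts and turns the commanded pose from where the row before left it; what a row does not reach is not made up. A row lasts 1/10 s, in which the tool goes at most 50 mm and 8.59 degrees, less where a joint would pass 70% of its speed; a pose out of reach is approached as far as the arm can. A call is refused whole if a number of a shift passes 0.05 or a number of a turn 0.15, either way. A call with a gripper value outside its range is refused whole. "fingers" is the finger opening in m, from 0 to 0.087, set as the call begins (left out, the last holds). The fingers move at their own pace and stop on an object; "newtons" is the grip in N (left out, the last holds). Time passes only in rows, so rows that do not move let the fingers close. It gives the time, the measured TCP pose, the force, the opening and the grip force at its end, in the units of the state.
- env.sense(): the state, without advancing time (a new reading comes with each control period).
- cams.get_image(name): name is "scene" or "top"; returns the picture (480x640x3 uint8, red, green, blue); there is no depth.
- cams.camera_model(name): a dict with "fx", "fy", "cx", "cy" (pixels), "R" (3x3) and "t" (3): a world point X has camera coordinates R X + t. Camera axes: x right, y down, z forward; pixel columns grow to the right and rows downward; lengths in m; the calibration is good to about 2 mm. A picture is of the moment at which its call begins. camera_model takes no time and is no camera call.
- env.job_done(): hands the job in; it is judged then, once.
The state is a dict: "clock": time; "q": joint angles; "joint_vel": joint speeds; "tau": joint torques, N m; "position": TCP position; "ee_rot": TCP orientation; "ft_force": force on the tool from outside, world axes, zero at the start; "wrist_torque": the same for the moment, N m; "gripper_width": finger opening in m; "finger_force": force on a finger pad.
Only numpy, scipy, OpenCV 4.12 (cv2) and the standard library are available. Lean on these libraries where they do the work, as an engineer would, in place of code of your own. Each camera call takes 0.05 s, during which the arm holds its last target. There are 200 camera calls.

## Task

Before rolling out dough, the opening of the dough roller is checked with the wide gauge, the one with the long crossbar. Take it out of its stand by its upright grip, lower its blade between the two rollers until the crossbar rests flat on both wooden cheeks, and leave it there, keeping hold of it until it is home. Leave the narrow gauge in its stand.

Things in the scene. Friction and masses are not known exactly. Their poses are not given: they have to be found in the camera images.
- wide_gauge: T-shaped gauge to use, 150 g. Steel blade 8 mm thick (x), 64 wide (y), 60 long; dark wooden crossbar 28 (x) x 144 (y) mm at z 60-72; on it an upright wooden grip 20 (x) x 44 (y) mm at z 72-112, gripped across 20 mm. Origin: centre of the blade's lower edge, 12 mm above the worktop at the start, when it hangs in one of two equal light wooden stands (block 72 mm high). Either way round will do.
- narrow_gauge: The other gauge, to be left: same build and same grip, but its blade is 36 mm wide and its crossbar only 80 mm long. Origin and axes as for the wide gauge. It starts in the other stand.
- dough_roller: Fixed. Two still steel rollers 50 mm thick, 100 long (along y) between wooden cheeks 16 mm thick, 130 along x, flat tops at z 108 mm. Gap between rollers 20 mm at z 78, widening like a funnel to their tops at z 103, free below to z 16. Crank on the +y cheek. Origin: on the worktop under the gap's centre; x across the gap, z up. With the wide gauge home its origin is 48 mm above this one.
Mind the look-alikes: they are no part of the job. Leave any turquoise look-alike of the wide_gauge alone.

How it is judged:
At the end, for the whole second after the job is handed in: The wide gauge stands at rest in the roller gap with its crossbar on both cheeks: blade edge 48 mm (within 5 mm) above the worktop, within 14 mm across and 21 mm along the gap's centre, along the rollers within 15 degrees, upright within 6 degrees (z of wide_gauge in the frame of dough_roller between 0.043 and 0.053 m and x of wide_gauge in the frame of dough_roller between -0.014 and 0.014 m and y of wide_gauge in the frame of dough_roller between -0.021 and 0.021 m and angle between the y axis of wide_gauge and the y axis of dough_roller, either way round below 0.26 rad and angle between wide_gauge's own z axis and vertical below 0.1 rad and linear speed of wide_gauge below 0.02 m/s); the robot touches nothing.
It fails at once if the wide gauge is let go in the air instead of being lowered home (blade edge more than 75 mm above the worktop with no finger on it) (height (world z) of wide_gauge above 0.075 m and contact force between the fingers and wide_gauge below 0.05 N).
It fails at once if the narrow gauge is moved more than 30 mm (distance of narrow_gauge from where it was at the start of the episode above 0.03 m).
It also fails if it takes over 43 s, if anything falls off the work surface, if the arm or the gripper's body presses on something with over 40 N, if the wrist force passes 120 N, or if a joint passes its speed limit or range.

## Working session

There is one attempt and no reset: what is moved stays moved. The work goes in short steps, Python scripts to look and compute and a tool call to move; the robot and the scene stay as the last step left them, time stands still between calls to the robot, and variables do not carry over. Pictures are saved under pics/ and viewed, at most 10 in all, crops included, and the job is handed in when it is done.

Besides the shell and the picture viewer there is one more tool, called after "Request:" as name([rows], argument=value, ...), one row to a line, values as JSON. move_arm: Moves the arm, as the interface text tells. Its arguments: {"type":"object","properties":{"deltas":{"type":"array","items":{"type":"array","items":{"type":"array","items":{"type":"number"}}}},"fingers":{"type":"number"},"newtons":{"type":"number"}},"required":["deltas"]}

```bash
mkdir -p pics; python3 - <<'E'
from station import env,cams
import cv2
for n in("scene","top"):
    im=cams.get_image(n); cv2.imwrite(f"pics/{n}0.png",im[:,:,::-1])
    m=cams.camera_model(n); print(n,m)
E
```

```text
scene {'fx': 557.6738664638053, 'fy': 557.6738664638053, 'cx': 328.6851906771259, 'cy': 230.83150029674104, 'R': array([[-0.88410618, -0.46723029,  0.00721918],
       [-0.26403797,  0.48675428, -0.83267895],
       [ 0.38553885, -0.73808274, -0.553709  ]]), 't': array([0.38876714, 0.17759061, 0.72134253])}
top {'fx': 471.82915054340987, 'fy': 471.82915054340987, 'cx': 320.1701721710193, 'cy': 242.9630347170679, 'R': array([[-0.02292726, -0.99960125, -0.01648302],
       [-0.99371168,  0.02459341, -0.10923493],
       [ 0.10959674,  0.01387492, -0.99387929]]), 't': array([-0.01886869,  0.47403008,  0.89437232])}
```

View pics/scene0.png

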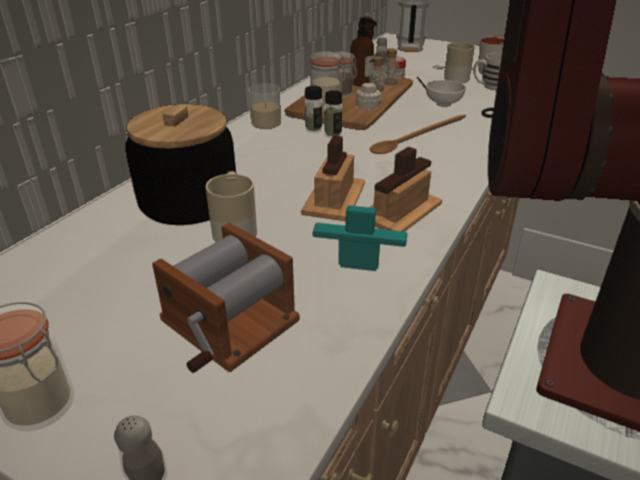

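View pics/top0.png

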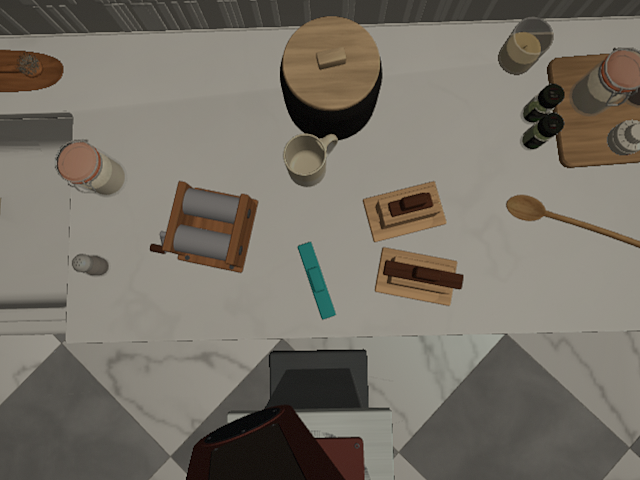

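The top view shows the wide gauge's crossbar running from (385,267) to (462,281), and the narrow gauge near (410,204). The roller is at about (212,227) with its crank to the left (+y), and the turquoise look-alike is at (317,280). Next I'll zoom in on the wide gauge and the roller.

```bash
cat > h.py <<'E'
import numpy as np,cv2
from station import env,cams
def ray(n,u,v,z):
    m=cams.camera_model(n);R,t=m["R"],m["t"];c=-R.T@t
    d=R.T@np.array([(u-m["cx"])/m["fx"],(v-m["cy"])/m["fy"],1]);return c+d*(z-c[2])/d[2]
def proj(n,X):
    m=cams.camera_model(n);p=m["R"]@np.array(X)+m["t"];return np.array([m["fx"]*p[0]/p[2]+m["cx"],m["fy"]*p[1]/p[2]+m["cy"]])
E
python3 - <<'E'
from h import *
im=cv2.imread("pics/top0.png")
a=cv2.resize(im[172:282,145:265],None,fx=5,fy=5,interpolation=cv2.INTER_CUBIC)
b=cv2.resize(im[235:315,365:475],None,fx=7,fy=7,interpolation=cv2.INTER_CUBIC)
cv2.imwrite("pics/a.png",a);cv2.imwrite("pics/b.png",b)
g=im.max(2)
x0,y0=365,235
mk=((g[235:315,365:475]<75)&(im[235:315,365:475,2]>im[235:315,365:475,0]*1.3)).astype(np.uint8)
n,l,s,c=cv2.connectedComponentsWithStats(mk)
i=1+np.argmax(s[1:,4]);pts=np.argwhere(l==i)[:,::-1]+[x0,y0]
r=cv2.minAreaRect(pts.astype(np.float32));print(r,s[i])
for p in cv2.boxPoints(r):print(p,ray("top",*p,.084))
E
```

```text
((422.73736572265625, 272.3664245605469), (79.45413970947266, 26.30341339111328), 4.332313537597656) [  18   22   80   32 1209]
[382.1303  282.47952] [ 0.39249852 -0.14118494  0.084     ]
[384.1173  256.25125] [ 0.43987853 -0.14655481  0.084     ]
[463.34442 262.25333] [ 0.42552476 -0.28911845  0.084     ]
[461.35742 288.4816 ] [ 0.37842525 -0.28292284  0.084     ]
```

View pics/a.png

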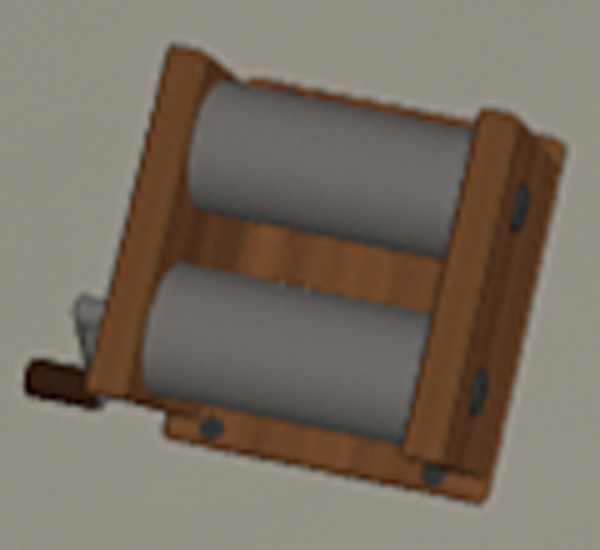

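View pics/b.png

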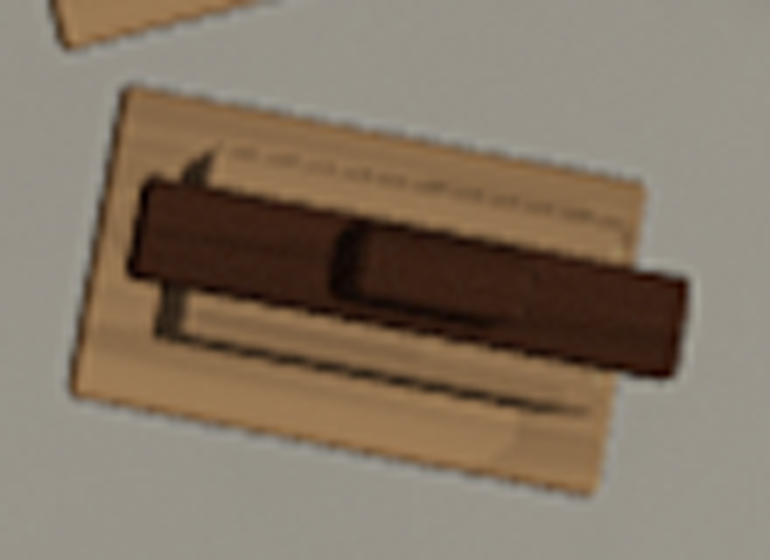

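The crops give usable corners. In b, the crossbar corners are (147,180), (688,275), (670,380) and (128,275). In a, the cheek-top corners are (170,45), (205,55), (130,398) and (90,388) on the left, and (483,110), (520,115), (445,462) and (407,455) on the right.

```bash
python3 - <<'E'
from h import *
def W(ps,f,o,z):return np.array([ray("top",*((np.array(p)+.5)/f-.5+o),z) for p in ps])
g=W([(147,180),(688,275),(670,380),(128,275)],7,(365,235),.084)
L=W([(170,45),(205,55),(130,398),(90,388)],5,(145,172),.108)
R=W([(483,110),(520,115),(445,462),(407,455)],5,(145,172),.108)
T=W([(332,222)],7,(365,235),.124)
def info(q):print(np.round(q.mean(0),4),[round(float(np.linalg.norm(q[i]-q[i-1])),4) for i in range(4)])
for q in(g,L,R):info(q)
d=(g[0]+g[3]-g[1]-g[2]);print("gauge yaw",np.degrees(np.arctan2(-d[0],d[1])))
c=(L.mean(0)+R.mean(0))/2;d=L.mean(0)-R.mean(0);print("roller",c,np.linalg.norm(d),np.degrees(np.arctan2(-d[0],d[1])))
for q in(L,R):
    e=q[0]+q[1]-q[2]-q[3];print("cheek dir",np.degrees(np.arctan2(e[1],e[0])))
for n,q in(("gauge",[*g.mean(0)[:2],.124]),("roll",c)):print(n,proj("scene",q),proj("top",q))
s=env.sense();print(s["position"],s["ee_rot"],s["clock"])
# turquoise
for z in(.0,.072,.084):print(ray("top",317,280,z),ray("scene",360,237,z))
E
```

```text
[ 0.4057 -0.215   0.084 ] [0.0252, 0.1409, 0.0275, 0.1412]
[0.5202 0.2292 0.108 ] [0.1271, 0.0134, 0.1267, 0.0149]
[0.4942 0.1159 0.108 ] [0.1268, 0.0135, 0.1274, 0.0138]
gauge yaw -11.882587132519676
roller [0.50718561 0.17257399 0.108     ] 0.11630576574716273 -12.95083184727418
cheek dir -12.10102973660723
cheek dir -12.497209054268076
gauge [404.41300326 151.63281086] [427.4163791  273.17175043]
roll [222.08027917 259.67872488] [205.826097   222.01339195]
[ 0.27323919 -0.56149513  0.221569  ] [[ 8.99241952e-01  4.37451288e-01 -5.31961992e-04]
 [ 4.37451546e-01 -8.99240489e-01  1.63916153e-03]
 [ 2.38691562e-04 -1.70671041e-03 -9.99998515e-01]] 0.1
[ 0.40238118 -0.02179941  0.        ] [ 0.43479692 -0.10699679  0.        ]
[ 0.40010068 -0.02341718  0.072     ] [ 0.39217737 -0.00985555  0.072     ]
[ 0.39972059 -0.02368681  0.084     ] [0.38507411 0.00633466 0.084     ]
```

Request:
move_arm([
  [[0.013,0.035,0,0,0,0.091],[0.013,0.035,0,0,0,0.091],[0.013,0.035,0,0,0,0.091],[0.013,0.035,0,0,0,0.091],[0.013,0.035,0,0,0,0.091],[0.013,0.035,0,0,0,0.091],[0.013,0.035,0,0,0,0.091],[0.013,0.034,0,0,0,0.091],[0.014,0.034,0,0,0,0.091],[0.015,0.034,0,0,0,0.091]],
], fingers=0.065, newtons=30)

```text
clock: 1.1
position: [0.4064, -0.2134, 0.2222]
ee_rot: [[0.203, 0.979, -0.0], [0.979, -0.203, 0.0], [0.0, -0.0, -1.0]]
ft_force: [-0.1, 0.3, -0.1]
gripper_width: 0.0651
finger_force: 0.0
```

Request:
move_arm([
  [[0,0,-0.03,0,0,0],[0,0,0,0,0,0],[0,0,0,0,0,0]],
])

```text
clock: 1.4
position: [0.4058, -0.2147, 0.1921]
ee_rot: [[0.207, 0.978, -0.002], [0.978, -0.207, 0.001], [0.001, -0.002, -1.0]]
ft_force: [0.2, -0.2, 0.8]
gripper_width: 0.0651
finger_force: 0.0
```

```bash
python3 - <<'E'
from h import *
s=env.sense();print(s["clock"],s["position"],s["ee_rot"],s["gripper_width"],s["q"])
im=cams.get_image("scene")[:,:,::-1]
cv2.imwrite("pics/c.png",cv2.resize(im[60:260,280:500],None,fx=3,fy=3,interpolation=cv2.INTER_CUBIC))
print(proj("scene",s["position"]))
E
```

```text
1.4 [ 0.40576756 -0.21470383  0.19209369] [[ 2.06652540e-01  9.78412605e-01 -1.87120323e-03]
 [ 9.78414097e-01 -2.06650607e-01  1.17544451e-03]
 [ 7.63384446e-04 -2.07372021e-03 -9.99997558e-01]] 0.0650739325787396 [-6.58579462e-01 -1.60921258e-01  1.97468224e+00 -2.21952380e-04
  1.33003091e+00 -4.50374627e-01]
[407.68565842 114.48069942]
```

View pics/c.png

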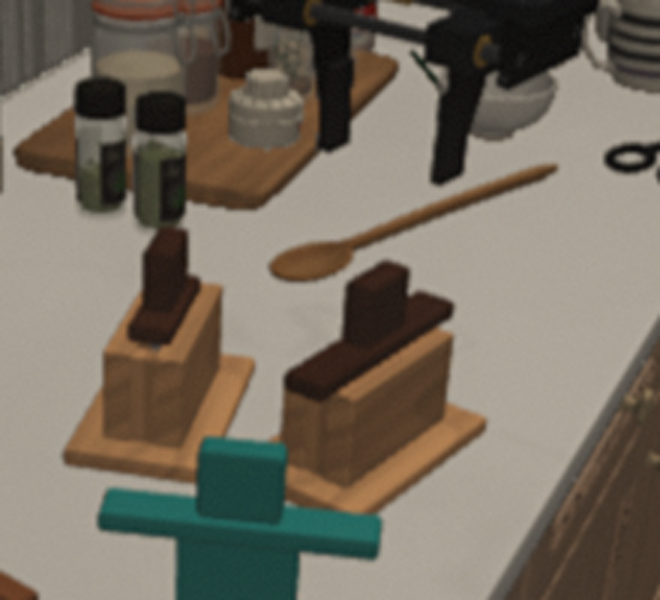

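The fingers straddle the wide gauge's grip: their tips are near (335,145) and (447,180) in the crop, and the grip top is at (380,270). I'm descending to grasp.

Request:
move_arm([
  [[0,0,-0.03,0,0,0],[0,0,-0.03,0,0,0],[0,0,-0.02,0,0,0],[0,0,-0.01,0,0,0],[0,0,-0.01,0,0,0],[0,0,0,0,0,0]],
])

```text
clock: 2.05
position: [0.4062, -0.2153, 0.0923]
ee_rot: [[0.207, 0.978, -0.001], [0.978, -0.207, 0.0], [0.0, -0.001, -1.0]]
ft_force: [0.3, -0.1, 0.3]
gripper_width: 0.0649
finger_force: 0.0
```

Request:
move_arm([
  [[0,0,0,0,0,0],[0,0,0,0,0,0],[0,0,0,0,0,0],[0,0,0,0,0,0],[0,0,0,0,0,0],[0,0,0,0,0,0],[0,0,0,0,0,0]],
], fingers=0, newtons=35)

```text
clock: 2.75
position: [0.4065, -0.215, 0.0926]
ee_rot: [[0.206, 0.978, 0.0], [0.978, -0.206, -0.0], [-0.0, 0.0, -1.0]]
ft_force: [-0.5, 0.5, 0.3]
gripper_width: 0.0197
finger_force: 35.0
```

Gripped at 20 mm, as expected. Next I lift it straight up.

Request:
move_arm([
  [[0,0,0.01,0,0,0],[0,0,0.02,0,0,0],[0,0,0.02,0,0,0],[0,0,0.02,0,0,0],[0,0,0.025,0,0,0],[0,0,0.025,0,0,0],[0,0,0.025,0,0,0],[0,0,0.025,0,0,0],[0,0,0.01,0,0,0],[0,0,0,0,0,0]],
])

```text
clock: 3.75
position: [0.4071, -0.2155, 0.2743]
ee_rot: [[0.206, 0.978, 0.003], [0.978, -0.206, -0.002], [-0.001, 0.003, -1.0]]
ft_force: [0.0, 0.1, -1.3]
gripper_width: 0.0197
finger_force: 35.0
```

Request:
move_arm([
  [[0.005,0.02,0,0,0,0],[0.01,0.04,0,0,0,0],[0.01,0.04,0,0,0,0],[0.01,0.04,0,0,0,0],[0.01,0.04,0,0,0,0],[0.01,0.04,0,0,0,0],[0.01,0.04,0,0,0,0],[0.01,0.04,0,0,0,0],[0.01,0.04,0,0,0,0],[0.01,0.04,0,0,0,0]],
])

```text
clock: 4.75
position: [0.5006, 0.1666, 0.2705]
ee_rot: [[0.206, 0.978, -0.003], [0.978, -0.206, -0.001], [-0.001, -0.003, -1.0]]
ft_force: [1.0, -0.6, -0.2]
gripper_width: 0.0198
finger_force: 35.0
```

Request:
move_arm([
  [[0.005,0.008,0,0,0,-0.008],[0,0,-0.03,0,0,0],[0,0,-0.03,0,0,0],[0,0,0,0,0,0],[0,0,0,0,0,0]],
])

```text
clock: 5.25
position: [0.5056, 0.1724, 0.2115]
ee_rot: [[0.215, 0.977, -0.003], [0.977, -0.215, -0.001], [-0.001, -0.003, -1.0]]
ft_force: [0.4, 0.4, -0.7]
gripper_width: 0.0197
finger_force: 35.0
```

```bash
python3 - <<'E'
from h import *
s=env.sense();p=s["position"];print(s["clock"],p,s["ee_rot"][:,1],s["ft_force"])
im=cams.get_image("scene")[:,:,::-1]
cv2.imwrite("pics/d.png",cv2.resize(im[160:380,120:340],None,fx=2.7,fy=2.7,interpolation=cv2.INTER_CUBIC))
# expected gauge origin if rigid: TCP z -0.080 -> crossbar ends bottom, blade bottom corners
y=np.array([.212,.977,0]);o=p-[0,0,.080]
f=lambda X:np.round((proj("scene",X)-[120,160])*2.7)
for k in(-1,1):print("blade corner",f(o+k*.032*y),"bar end lower",f(o+k*.072*y+[0,0,.06]))
print("home origin",f([.507,.1726,.048]))
E
```

```text
5.25 [0.50557324 0.17235367 0.21153328] [ 0.9766507  -0.21481598 -0.00273807] [ 0.40908314  0.38284091 -0.71561426]
blade corner [324. 202.] bar end lower [376.  64.]
blade corner [221. 260.] bar end lower [129. 188.]
home origin [288. 364.]
```

View pics/d.png

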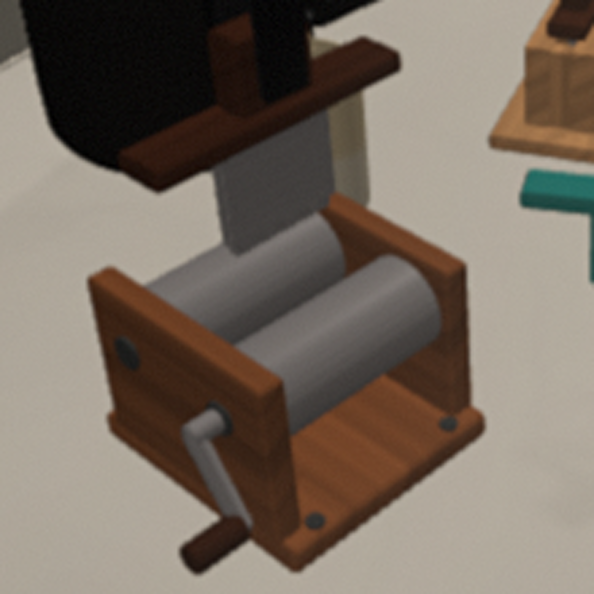

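The gauge hangs upright above the gap, but its blade corners at (234,253) and (333,195) sit about 10 px right of where I predicted. I'll compare gauge and roller in this same view.

```bash
python3 - <<'E'
from h import *
f=2.7
S=lambda p,z:ray("scene",*((np.array(p)+.5)/f-.5+[120,160]),z)
L=np.array([S(p,.108) for p in[(90,277),(110,267),(287,380),(262,395)]])
R=np.array([S(p,.108) for p in[(336,196),(466,263),(446,273)]])
print(L.round(4),R.round(4),sep="\n")
print("L mean",L.mean(0),"R far-edge mid",(R[0]+R[1])/2, "R len",np.linalg.norm(R[0]-R[1]),"L len",np.linalg.norm(L[0]-L[3]))
zb=.2115-.080
print("blade corners",S((234,253),zb),S((333,195),zb))
B=[S(p,zb+.06) for p in[(120,172),(158,190)]];print("bar +y end",B)
B2=[S((400,68),zb+.06)];print("bar -y right lower",B2)
r=np.array([.507,.1726,.108]);x=np.array([.977,-.214,0]);y=np.array([.214,.977,0])
for a,b in[(-65,66),(65,66),(-65,-66),(65,-66),(-65,50),(65,50),(-65,-50)]:
    X=r+x*a/1e3+y*b/1e3;print((a,b),X.round(4),((proj("scene",X)-[120,160])*f).round(),((proj("top",X)-[145,172])*5).round())
E
```

```text
[[0.5824 0.2197 0.108 ]
 [0.5796 0.209  0.108 ]
 [0.4539 0.2359 0.108 ]
 [0.4575 0.2491 0.108 ]]
[[0.5192 0.1057 0.108 ]
 [0.4294 0.124  0.108 ]
 [0.4337 0.1356 0.108 ]]
L mean [0.51833968 0.22843759 0.108     ] R far-edge mid [0.47427623 0.11484458 0.108     ] R len 0.09160092737453873 L len 0.12837293307863218
blade corners [0.51133375 0.19574708 0.1315    ] [0.49906926 0.13376734 0.1315    ]
bar +y end [array([0.53365839, 0.234462  , 0.1915    ]), array([0.5100233 , 0.23758843, 0.1915    ])]
bar -y right lower [array([0.47848416, 0.09929168, 0.1915    ])]
(-65, 66) [0.4576 0.251  0.108 ] [258. 397.] [ 84. 393.]
(65, 66) [0.5846 0.2232 0.108 ] [ 81. 279.] [166.  42.]
(-65, -66) [0.4294 0.122  0.108 ] [467. 260.] [445. 464.]
(65, -66) [0.5564 0.0942 0.108 ] [290. 166.] [521. 109.]
(-65, 50) [0.4542 0.2354 0.108 ] [286. 378.] [128. 402.]
(65, 50) [0.5812 0.2075 0.108 ] [109. 264.] [209.  50.]
(-65, -50) [0.4328 0.1377 0.108 ] [445. 275.] [401. 455.]
```

The roller pose agrees in both views, and the gauge sits about 7 mm toward -y. I'll correct that and lower it.

Request:
move_arm([
  [[0.001,0.006,0,0,0,0],[0,0,0,0,0,0],[0,0,-0.015,0,0,0],[0,0,-0.015,0,0,0],[0,0,-0.01,0,0,0],[0,0,-0.01,0,0,0],[0,0,-0.01,0,0,0],[0,0,-0.01,0,0,0],[0,0,0,0,0,0]],
])

```text
clock: 6.2
position: [0.5062, 0.1787, 0.1405]
ee_rot: [[0.214, 0.977, -0.003], [0.977, -0.214, -0.001], [-0.001, -0.003, -1.0]]
ft_force: [0.8, -0.3, -0.4]
gripper_width: 0.0195
finger_force: 35.0
```

Request:
move_arm([
  [[0,0,-0.004,0,0,0],[0,0,-0.004,0,0,0],[0,0,-0.002,0,0,0],[0,0,-0.001,0,0,0],[0,0,-0.001,0,0,0],[0,0,0,0,0,0]],
])

```text
clock: 6.8
position: [0.5075, 0.179, 0.1306]
ee_rot: [[0.214, 0.977, 0.0], [0.977, -0.214, 0.0], [0.0, 0.0, -1.0]]
ft_force: [0.7, 0.1, -1.1]
gripper_width: 0.0198
finger_force: 35.0
```

Request:
move_arm([
  [[0,0,-0.001,0,0,0],[0,0,-0.001,0,0,0],[0,0,-0.001,0,0,0],[0,0,0,0,0,0]],
])

```text
clock: 7.2
position: [0.5076, 0.179, 0.1286]
ee_rot: [[0.214, 0.977, 0.0], [0.977, -0.214, 0.0], [0.0, 0.0, -1.0]]
ft_force: [-2.6, -1.5, 4.1]
gripper_width: 0.0197
finger_force: 35.0
```

Request:
move_arm([
  [[0,0,-0.001,0,0,0],[0,0,0,0,0,0],[0,0,0,0,0,0]],
])

```text
clock: 7.5
position: [0.5076, 0.179, 0.1286]
ee_rot: [[0.214, 0.977, 0.0], [0.977, -0.214, -0.0], [0.0, 0.0, -1.0]]
ft_force: [-5.0, -0.4, 11.5]
gripper_width: 0.0197
finger_force: 35.0
```

```bash
python3 - <<'E'
from h import *
s=env.sense();print(s["position"],s["ft_force"],s["wrist_torque"])
im=cams.get_image("scene")[:,:,::-1]
cv2.imwrite("pics/e.png",cv2.resize(im[160:380,120:340],None,fx=2.7,fy=2.7,interpolation=cv2.INTER_CUBIC))
E
```

```text
[0.5076279  0.17901812 0.12855265] [-5.00979395 -0.37991663 11.4743284 ] [-0.26034852  1.12943278 -0.00461884]
```

View pics/e.png

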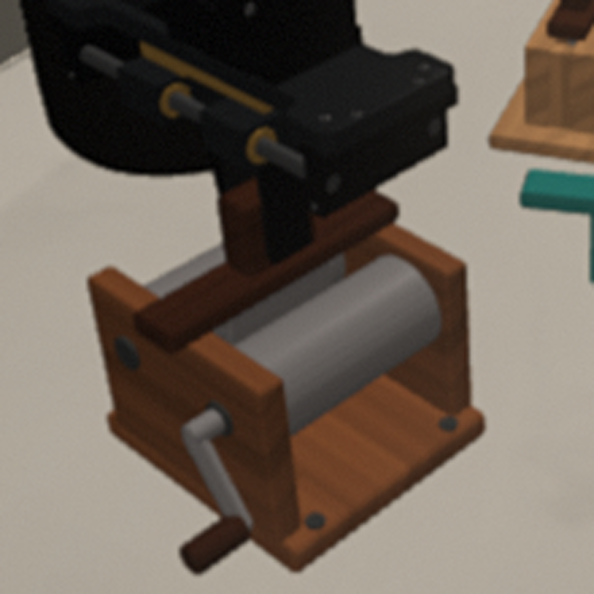

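The crossbar now lies on both cheeks, from (150,330) to (390,210), and an 11 N reaction force confirms it's seated. I'll take off the pressure, release it and retreat upward.

Request:
move_arm([
  [[0,0,0.001,0,0,0],[0,0,0,0,0,0]],
])

```text
clock: 7.75
position: [0.5077, 0.179, 0.1286]
ee_rot: [[0.214, 0.977, 0.001], [0.977, -0.214, 0.0], [0.0, 0.001, -1.0]]
ft_force: [-1.6, -1.0, 7.2]
gripper_width: 0.0199
finger_force: 35.0
```

Request:
move_arm([
  [[0,0,0,0,0,0],[0,0,0,0,0,0],[0,0,0,0,0,0],[0,0,0,0,0,0],[0,0,0,0,0,0],[0,0,0,0,0,0]],
], fingers=0.06)

```text
clock: 8.35
position: [0.5074, 0.179, 0.1274]
ee_rot: [[0.214, 0.977, -0.0], [0.977, -0.214, -0.0], [-0.0, -0.0, -1.0]]
ft_force: [-0.7, -0.3, -0.5]
gripper_width: 0.057
finger_force: 0.0
```

Request:
move_arm([
  [[0,0,0.01,0,0,0],[0,0,0.02,0,0,0],[0,0,0.03,0,0,0],[0,0,0.03,0,0,0],[0,0,0.03,0,0,0],[-0.02,-0.04,0.02,0,0,0],[-0.02,-0.04,0,0,0,0],[-0.02,-0.04,0,0,0,0],[0,0,0,0,0,0],[0,0,0,0,0,0]],
])

```text
clock: 9.35
position: [0.4475, 0.0583, 0.2686]
ee_rot: [[0.217, 0.976, 0.002], [0.976, -0.217, 0.0], [0.001, 0.002, -1.0]]
ft_force: [0.2, 1.2, -0.3]
gripper_width: 0.0598
finger_force: 0.0
```

```bash
python3 - <<'E'
from h import *
im=cams.get_image("scene")[:,:,::-1]
cv2.imwrite("pics/f.png",cv2.resize(im[160:380,120:340],None,fx=2.7,fy=2.7,interpolation=cv2.INTER_CUBIC))
o=np.array([.5055,.171,.048]);y=np.array([.214,.977,0]);x=np.array([.977,-.214,0])
for a,b,c in[(-14,72,72),(14,72,72),(-14,-72,72),(-10,22,112),(-10,-22,112)]:print((a,b,c),((proj("scene",o+x*a/1e3+y*b/1e3+[0,0,c/1e3])-[120,160])*2.7).round())
E
```

```text
(-14, 72, 72) [175. 332.]
(14, 72, 72) [136. 307.]
(-14, -72, 72) [405. 196.]
(-10, 22, 112) [247. 207.]
(-10, -22, 112) [320. 167.]
```

View pics/f.png

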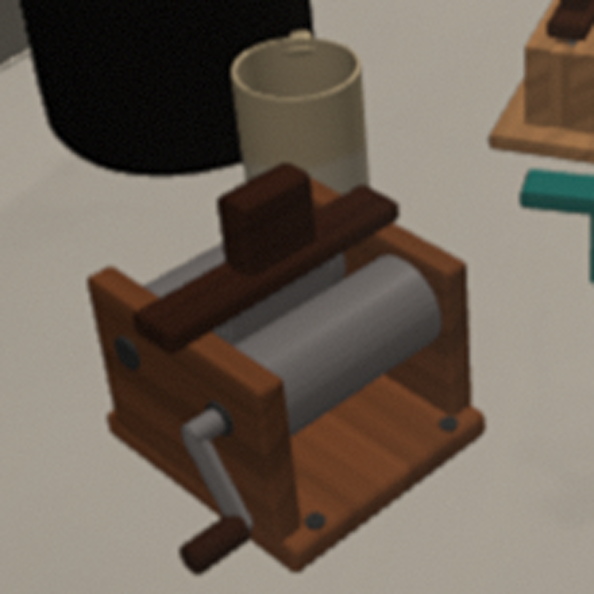

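The gauge stands upright with its crossbar flat on both cheeks, from (137,318) to (398,208), close to where I predicted. The gripper is clear of everything, so I'm handing the job in.

```bash
python3 -c "
from station import env
print(env.job_done())"
```

```text
the job is handed in; nothing more can be done
None
```

The wide gauge sits in the roller gap with its crossbar on both cheeks, the narrow gauge was left in its stand, and I handed the job in at about 9.4 s; the hand-in gave no verdict.

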